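Feel along the row of spring work supports

ROBOT

A 7-joint arm with a two-finger parallel gripper is mounted at the origin on the work surface. World frame = base frame: x ahead of the robot, y to its left, z up, the work surface at z = 0. Lengths are in m, angles in rad, forces in N, time in s.
With the tool pointing down it reaches from about 0.4 to 0.85 m from the base axis. Payload 6.9 kg.
Tool frame: the origin (TCP) lies on the front face of the gripper's body, between the roots of the fingers; the fingertips stand 73 mm ahead of it and the grasp point (between the pads) lies 54 mm ahead of it; y points along the fingers, x is the direction in which the jaws open and shut, and the axes are right-handed (so a half turn about y gives the same grasp; the last joint's range is limited). The gripper opens to 85 mm and grips with 20 to 120 N. Pads are 22 mm wide; open, the fingers measure 114 mm over their backs; the gripper's body (76 mm by 85 mm) begins 54 mm behind the grasp point. The pads swing forward as they close: fully open they stand 13 mm farther back than shut.
Start: joints at [-1.097, 0.507, -0.238, 1.5, 0.126, 1.149, -0.155], TCP at [0.225, 0.583, 0.304] pointing down, gripper open.
Joint ranges: [-3.08, 3.08], [-0.24, 2.05], [-1.43, 1.35], [0, 2.5], [-1.52, 4.66], [0.17, 1.96], [-2.89, 2.89]. Speed limits (rad/s): [2.39, 2.39, 3.14, 3.14, 3.14, 3.14, 3.14].

INTERFACE

Orientations are given as a rotation vector (axis times angle).
In Python, from workcell import ctrl gives the robot as it stands.
- The arm moves only by the tool move_arm, never from a script. Its argument "commands" is a list that holds one entry, the list of rows, each a list of 7 numbers: the shift along the tool's x, y, z in m, then the turn, a rotation vector about the tool's x, y, z in degrees, then the finger opening in m, from 0 to 0.0854. A call has 1 to 12 rows; each row is the pose to reach, as a shift and turn from the pose commanded when the call began, along the tool's axes at that moment; what a row does not reach only later rows make up. A row lasts 1/12 s, in which the tool goes at most 41.7 mm and 7.16 degrees, less where a joint would pass 70% of its speed; a pose out of reach is approached as far as the arm can. A call with a gripper value outside its range is refused whole. The fingers move at their own pace and stop on an object; "squeeze" is the grip in N (left out, the last holds). Time passes only in rows, so rows that repeat a pose let the fingers close. It gives the time, the measured TCP pose, the force and the opening at its end, in the units of the state.
- ctrl.sense(): the state, without advancing time (a new reading comes with each control period).
- ctrl.capture(name): name is "side" or "top" or "wrist"; returns (picture, depth): 480x640x3 uint8, red, green, blue; 480x640 float32, m along the optical axis (not along the pixel's ray), 0 where there is no reading.
- ctrl.camera_model(name): a dict with "vfov" (degrees; the focal length in pixels is half the picture's height over the tangent of half this angle, whatever the lens; pixels are square), "cx", "cy" (the principal point, pixels), "k1" (the pictures are not rectified: a ray, as slopes to the right and down, at radius r is drawn at 1 + k1 r^2 times it, then the intrinsics apply), "cam_to_world" (4x4, takes a point from camera to world coordinates). Camera axes: x right, y down, z forward; pixel columns grow to the right and rows downward; lengths in m; the calibration is good to about 2 mm. A picture is of the moment at which its call begins: read the wrist's pose just before it. camera_model takes no time and is no camera call; for the wrist camera it gives the pose at the moment of the call.
- ctrl.sign_off(): hands the job in, once; it reports no verdict.
The state is a dict: "clock": time; "joints": joint angles; "qd": joint speeds; "effort": joint torques, N m; "position": TCP position; "tcp_rot": TCP orientation; "contact_force": force on the tool from outside, world axes, zero at the start; "moment": the same for the moment, N m; "opening": finger opening in m.
Only numpy, scipy, OpenCV 4.12 (cv2) and the standard library are available. Lean on these libraries where they do the work, as an engineer would, in place of code of your own. Each camera call takes 0.05 s, during which the arm holds its last target.

TASK

Before the next part is loaded, check that the five spring work supports on the fixture move freely: with a fingertip, work along the row from the end with the green disc to the end with the red disc, pushing each brass cap about half of its 12 mm travel down, one cap at a time and in order, and letting it spring back up. Press gently and never drive a cap down to its stop; take hold of nothing, pull no cap up, and leave the discs and all the other loose things where they lie.

Things in the scene. Friction and masses are not known exactly. Their poses are not given: they have to be found in the camera images.
- fixture: aluminium fixture plate fixed to the table, 200 x 400 x 25 mm, 25 mm high. Origin: centre of its underside; its y axis runs along the row of supports
- support0: spring work support number 0 of the row (0 to 4 in order along the fixture's y axis, 0 at its +y end; about 56 mm apart, slightly out of line and of differing heights): dark steel post, 30 mm across, with a blue collar, fixed upright in the plate, carrying a shallow domed brass cap. Origin: on the post's axis, 24 mm below the post's top and 48 mm below the cap's top
- cap0 (a point): highest point, at the centre, of the brass cap of support 0 (cap 40 mm across, dome of 40 mm radius, 45 degree skirt at the rim, 8 mm tall in all); moves with the cap
- plunger0 (a joint): how far the cap of support 0 is pushed down, m: 0 at rest, 0.012 at its hard stop, negative when pulled up (to -0.006); spring 0.5 N per mm, it springs back by itself
- support1: spring work support number 1 of the row (0 to 4 in order along the fixture's y axis, 0 at its +y end; about 56 mm apart, slightly out of line and of differing heights): dark steel post, 30 mm across, with a blue collar, fixed upright in the plate, carrying a shallow domed brass cap. Origin: on the post's axis, 24 mm below the post's top and 48 mm below the cap's top
- cap1 (a point): highest point, at the centre, of the brass cap of support 1 (cap 40 mm across, dome of 40 mm radius, 45 degree skirt at the rim, 8 mm tall in all); moves with the cap
- plunger1 (a joint): how far the cap of support 1 is pushed down, m: 0 at rest, 0.012 at its hard stop, negative when pulled up (to -0.006); spring 0.5 N per mm, it springs back by itself
- support2: spring work support number 2 of the row (0 to 4 in order along the fixture's y axis, 0 at its +y end; about 56 mm apart, slightly out of line and of differing heights): dark steel post, 30 mm across, with a blue collar, fixed upright in the plate, carrying a shallow domed brass cap. Origin: on the post's axis, 24 mm below the post's top and 48 mm below the cap's top
- cap2 (a point): highest point, at the centre, of the brass cap of support 2 (cap 40 mm across, dome of 40 mm radius, 45 degree skirt at the rim, 8 mm tall in all); moves with the cap
- plunger2 (a joint): how far the cap of support 2 is pushed down, m: 0 at rest, 0.012 at its hard stop, negative when pulled up (to -0.006); spring 0.5 N per mm, it springs back by itself
- support3: spring work support number 3 of the row (0 to 4 in order along the fixture's y axis, 0 at its +y end; about 56 mm apart, slightly out of line and of differing heights): dark steel post, 30 mm across, with a blue collar, fixed upright in the plate, carrying a shallow domed brass cap. Origin: on the post's axis, 24 mm below the post's top and 48 mm below the cap's top
- cap3 (a point): highest point, at the centre, of the brass cap of support 3 (cap 40 mm across, dome of 40 mm radius, 45 degree skirt at the rim, 8 mm tall in all); moves with the cap
- plunger3 (a joint): how far the cap of support 3 is pushed down, m: 0 at rest, 0.012 at its hard stop, negative when pulled up (to -0.006); spring 0.5 N per mm, it springs back by itself
- support4: spring work support number 4 of the row (0 to 4 in order along the fixture's y axis, 0 at its +y end; about 56 mm apart, slightly out of line and of differing heights): dark steel post, 30 mm across, with a blue collar, fixed upright in the plate, carrying a shallow domed brass cap. Origin: on the post's axis, 24 mm below the post's top and 48 mm below the cap's top
- cap4 (a point): highest point, at the centre, of the brass cap of support 4 (cap 40 mm across, dome of 40 mm radius, 45 degree skirt at the rim, 8 mm tall in all); moves with the cap
- plunger4 (a joint): how far the cap of support 4 is pushed down, m: 0 at rest, 0.012 at its hard stop, negative when pulled up (to -0.006); spring 0.5 N per mm, it springs back by itself
- green_disc: green plastic marker disc, 36 mm across, 8 mm thick, lying loose on the fixture plate just beyond one end of the row (either end): the row starts here. Origin: centre of its underside
- red_disc: red plastic marker disc, same size, lying loose beyond the other end of the row: the row finishes here. Origin: centre of its underside
- spacer_ring: loose steel spacer ring (17 mm hole) on the plate near its edge, 30 mm across, 14 mm tall; bystander. Origin: centre of its underside
- collet: loose steel collet on the plate near its edge, up to 30 mm across, 30 mm tall; bystander. Origin: centre of its underside
- tool_holder: loose steel taper tool holder standing on the table left of the fixture, 60 mm across, 100 mm tall; bystander. Origin: centre of its underside
- wrench: loose steel wrench, 180 mm long, lying on the table right of the fixture; bystander
- screwdriver: loose screwdriver with a red handle, 200 mm long, lying on the table on the left; bystander

How it is judged:
On the way, in this order (a step that is already met when the one before it is completed fails the run):
1. cap 1 counted from the green disc is pushed down more than 3 mm by the fingers, with all the other caps up (((horizontal distance between green_disc and support0 below 0.11 m and value of joint plunger0 above 0.003 m and contact force between the fingers and support0 above 0.2 N and value of joint each of plunger1, plunger2, plunger3, plunger4 below 0.0018 m) or (horizontal distance between green_disc and support4 below 0.11 m and value of joint plunger4 above 0.003 m and contact force between the fingers and support4 above 0.2 N and value of joint each of plunger0, plunger1, plunger2, plunger3 below 0.0018 m))), for 0.1 s.
2. cap 2 counted from the green disc is pushed down more than 3 mm by the fingers, with all the other caps up (((horizontal distance between green_disc and support0 below 0.11 m and value of joint plunger1 above 0.003 m and contact force between the fingers and support1 above 0.2 N and value of joint each of plunger0, plunger2, plunger3, plunger4 below 0.0018 m) or (horizontal distance between green_disc and support4 below 0.11 m and value of joint plunger3 above 0.003 m and contact force between the fingers and support3 above 0.2 N and value of joint each of plunger0, plunger1, plunger2, plunger4 below 0.0018 m))), for 0.1 s.
3. cap 3 counted from the green disc is pushed down more than 3 mm by the fingers, with all the other caps up (((horizontal distance between green_disc and support0 below 0.11 m and value of joint plunger2 above 0.003 m and contact force between the fingers and support2 above 0.2 N and value of joint each of plunger0, plunger1, plunger3, plunger4 below 0.0018 m) or (horizontal distance between green_disc and support4 below 0.11 m and value of joint plunger2 above 0.003 m and contact force between the fingers and support2 above 0.2 N and value of joint each of plunger0, plunger1, plunger3, plunger4 below 0.0018 m))), for 0.1 s.
4. cap 4 counted from the green disc is pushed down more than 3 mm by the fingers, with all the other caps up (((horizontal distance between green_disc and support0 below 0.11 m and value of joint plunger3 above 0.003 m and contact force between the fingers and support3 above 0.2 N and value of joint each of plunger0, plunger1, plunger2, plunger4 below 0.0018 m) or (horizontal distance between green_disc and support4 below 0.11 m and value of joint plunger1 above 0.003 m and contact force between the fingers and support1 above 0.2 N and value of joint each of plunger0, plunger2, plunger3, plunger4 below 0.0018 m))), for 0.1 s.
5. cap 5 counted from the green disc is pushed down more than 3 mm by the fingers, with all the other caps up (((horizontal distance between green_disc and support0 below 0.11 m and value of joint plunger4 above 0.003 m and contact force between the fingers and support4 above 0.2 N and value of joint each of plunger0, plunger1, plunger2, plunger3 below 0.0018 m) or (horizontal distance between green_disc and support4 below 0.11 m and value of joint plunger0 above 0.003 m and contact force between the fingers and support0 above 0.2 N and value of joint each of plunger1, plunger2, plunger3, plunger4 below 0.0018 m))), for 0.1 s.
At the end, for the whole second after the job is handed in: all five caps are up again (within 1.8 mm), and the discs and the other loose things lie still within 20 mm of where they were (value of joint each of plunger0, plunger1, plunger2, plunger3, plunger4 below 0.0018 m and distance of each of green_disc, red_disc, spacer_ring, collet, tool_holder, wrench, screwdriver from where it was at the start of the episode below 0.02 m and linear speed of each of green_disc, red_disc, spacer_ring, collet, tool_holder, wrench, screwdriver below 0.02 m/s); the robot touches nothing.
It fails at once if a cap is driven down to its stop (more than 11 mm) (value of joint any of plunger0, plunger1, plunger2, plunger3, plunger4 above 0.011 m).
It fails at once if a cap is pulled up (more than 3 mm) (value of joint any of plunger0, plunger1, plunger2, plunger3, plunger4 below -0.003 m).
It fails at once if a disc or another loose thing is carried, lifted or knocked away (more than 20 mm) (distance of any of green_disc, red_disc, spacer_ring, collet, tool_holder, wrench, screwdriver from where it was at the start of the episode above 0.02 m).
It also fails if it takes over 45 s, if anything falls off the work surface, if the arm or the gripper's body presses on something with over 40 N, if the wrist force passes 120 N, or if a joint passes its speed limit or range.

## Working session

There is one attempt and no reset: what is moved stays moved. The work goes in short steps, Python scripts to look and compute and a tool call to move; the robot and the scene stay as the last step left them, time stands still between calls to the robot, and variables do not carry over. Pictures are saved under pics/ and viewed, and the job is handed in when it is done.

Besides the shell and the picture viewer there is one more tool, called after "Call:" by a JSON object that holds its "name" and its "arguments", one argument or row to a line. move_arm: Moves the arm, as the interface text tells. Its arguments: {"type":"object","properties":{"commands":{"type":"array","items":{"type":"array","items":{"type":"array","items":{"type":"number"}}}},"squeeze":{"type":"number"}},"required":["commands"]}

```bash
mkdir -p pics; ls
python3 - <<'E'
from workcell import ctrl
import cv2,numpy as np
s=ctrl.sense();print(s)
for n in ["top","side"]:
    p,d=ctrl.capture(n);np.savez(f"{n}.npz",p=p,d=d)
    cv2.imwrite(f"pics/{n}1.png",p[:,:,::-1]);print(n,ctrl.camera_model(n))
E
```

```text
pics
{'clock': 0.0, 'joints': array([-1.09646598,  0.50833428, -0.23751897,  1.50112331,  0.12571857,
        1.14888978, -0.15481259]), 'qd': array([ 0.00024971,  0.00216302,  0.00182683,  0.00098774, -0.00050681,
       -0.00232141,  0.00074692]), 'effort': array([ 1.00387708e-03, -6.20609736e+01, -2.18589932e+00, -2.49653882e+01,
        1.28625316e-02,  1.24445514e-02,  5.33899640e-05]), 'position': array([0.2252735 , 0.58259749, 0.30303485]), 'tcp_rot': array([-1.36247495, -0.93232863,  0.93468125]), 'contact_force': array([-0.69091072,  1.17329473, -0.33207412]), 'moment': array([ 0.00141457,  0.00928749, -0.04678152]), 'opening': 0.0854222623154985}
top {'vfov': 57.837049353155024, 'cx': 315.11135964065403, 'cy': 244.267059951276, 'k1': -0.10726657752445129, 'cam_to_world': array([[ 0.01763533, -0.98083386,  0.19404621,  0.31381677],
       [-0.99926105, -0.02391903, -0.03008714,  0.02379357],
       [ 0.03415189, -0.19337222, -0.98053089,  1.08066881],
       [ 0.        ,  0.        ,  0.        ,  1.        ]])}
side {'vfov': 56.53227667970616, 'cx': 323.4443479403211, 'cy': 245.43573595629127, 'k1': 0.019607008426991313, 'cam_to_world': array([[-0.963838  , -0.13074735,  0.23220992,  0.28744997],
       [-0.26632759,  0.50291254, -0.82228255,  0.84402504],
       [-0.00927001, -0.85439108, -0.51954784,  0.59525414],
       [ 0.        ,  0.        ,  0.        ,  1.        ]])}
```

View pics/top1.png

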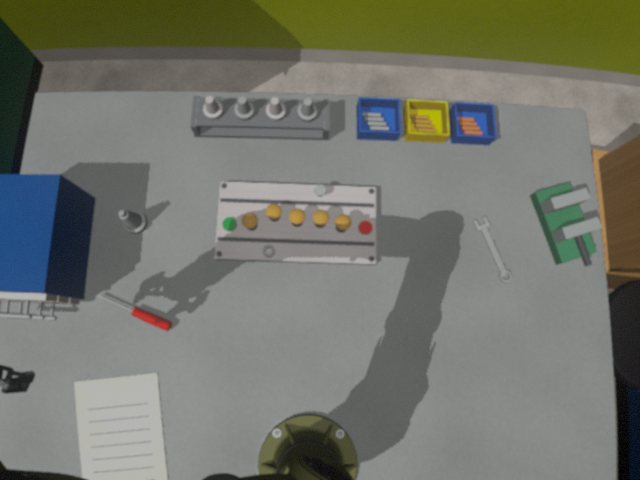

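View pics/side1.png

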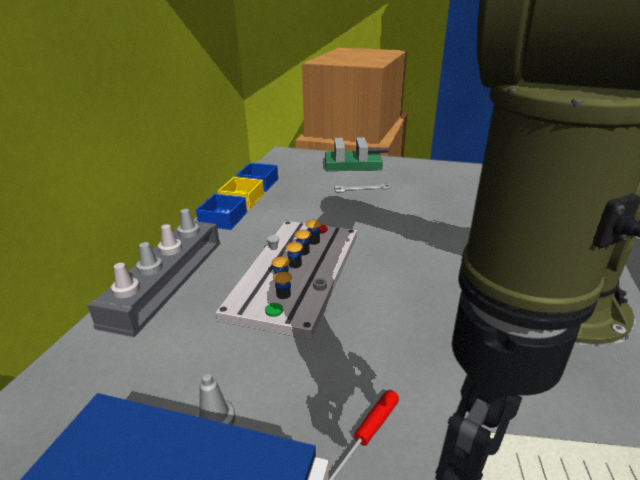

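Run:
```python
from scipy.spatial.transform import Rotation as R
print(R.from_rotvec([-1.36247495, -0.93232863,  0.93468125]).as_matrix().round(4))
```

```text
[[ 3.605e-01 -6.000e-04 -9.328e-01]
 [ 9.328e-01 -1.700e-03  3.605e-01]
 [-1.800e-03 -1.000e+00 -1.000e-04]]
```

```bash
cat > h.py <<'E'
import numpy as np,cv2
def pts(n,m,p_d,uv):
    f=240/np.tan(np.radians(m["vfov"]/2))
    K=np.array([[f,0,m["cx"]],[0,f,m["cy"]],[0,0,1.]])
    # r drawn at (1+k1 r^2)
    s=cv2.undistortPoints(np.float32(uv).reshape(-1,1,2),K,np.array([m["k1"],0,0,0,0])).reshape(-1,2)
    return s
def world(m,uv,z):
    s=pts(0,m,0,uv); P=np.c_[s*z[:,None],z]
    T=m["cam_to_world"]; return P@T[:3,:3].T+T[:3,3]
def plane(m,uv,h):
    s=pts(0,m,0,uv);T=m["cam_to_world"];d=np.c_[s,np.ones(len(s))]@T[:3,:3].T
    t=(h-T[2,3])/d[:,2];return T[:3,3]+d*t[:,None]
def masks(p):
    hsv=cv2.cvtColor(p,cv2.COLOR_RGB2HSV)
    return {"cap":cv2.inRange(hsv,(12,120,60),(25,255,255)),"green":cv2.inRange(hsv,(45,120,60),(85,255,255)),
     "red":cv2.bitwise_or(cv2.inRange(hsv,(0,150,80),(6,255,255)),cv2.inRange(hsv,(172,150,80),(180,255,255)))}
E
python3 - <<'E'
from workcell import ctrl
from h import *
for n,box in [("top",(170,280,205,400)),("side",(210,330,215,370))]:
    q=np.load(n+".npz");p,d=q["p"],q["d"];m=ctrl.camera_model(n)
    for k,M in masks(p).items():
        M2=M*0;M2[box[0]:box[1],box[2]:box[3]]=M[box[0]:box[1],box[2]:box[3]]
        c,l,st,ce=cv2.connectedComponentsWithStats(M2,connectivity=4)
        for i in range(1,c):
            if st[i,4]<15: continue
            v,u=np.where((l==i)&(d>0));W=world(m,np.c_[u,v],d[v,u])
            print(n,k,ce[i].round(1),st[i,2:],"med",np.median(W,0).round(4),"mid",((W.max(0)+W.min(0))/2).round(4),"ztop",np.percentile(W[:,2],[50,90,98]).round(4))
    print(n,(d>0).mean())
E
```

```text
top cap [273.1 211.1] [ 15  15 160] med [0.5914 0.0951 0.0729] mid [0.5931 0.0955 0.0712] ztop [0.0729 0.0758 0.0777]
top cap [296.5 216.4] [ 14  14 167] med [0.5787 0.0386 0.0789] mid [0.5788 0.0387 0.0777] ztop [0.0789 0.0815 0.0824]
top cap [320.4 217.4] [ 14  14 165] med [ 0.5776 -0.0177  0.0795] mid [ 0.5777 -0.0186  0.0801] ztop [0.0795 0.0827 0.0844]
top cap [249.3 220.3] [ 13  14 145] med [0.5673 0.1506 0.0748] mid [0.5672 0.1514 0.0749] ztop [0.0748 0.0774 0.0783]
top cap [342.6 221.8] [ 14  15 157] med [ 0.5677 -0.071   0.0807] mid [ 0.5678 -0.0713  0.0793] ztop [0.0807 0.0838 0.086 ]
top green [228.7 223.3] [11 11 97] med [0.5689 0.2064 0.0338] mid [0.5693 0.2056 0.034 ] ztop [0.0338 0.0362 0.0382]
top red [365. 227.] [11 11 98] med [ 0.568  -0.1318  0.0338] mid [ 0.5686 -0.132   0.0336] ztop [0.0338 0.0359 0.038 ]
top 0.99623046875
side cap [313.2 223.6] [ 16   8 103] med [ 0.5694 -0.0651  0.0786] mid [ 0.5704 -0.0681  0.0779] ztop [0.0786 0.0814 0.0828]
side cap [302.1 233.9] [ 17   9 121] med [ 0.5806 -0.012   0.0774] mid [ 0.5974 -0.0584  0.0527] ztop [0.0774 0.0799 0.081 ]
side cap [293.8 246.6] [ 18  10 139] med [0.5814 0.045  0.0766] mid [0.5984 0.0036 0.0514] ztop [0.0766 0.0792 0.08  ]
side cap [280.4 261.4] [ 18  11 151] med [0.5938 0.1015 0.0709] mid [0.604  0.0648 0.0499] ztop [0.0709 0.0736 0.0749]
side cap [282.  277.2] [ 19  12 171] med [0.5688 0.158  0.0727] mid [0.5704 0.1547 0.0718] ztop [0.0727 0.075  0.0761]
side green [273.8 309.1] [ 17  13 180] med [0.5696 0.2103 0.0323] mid [0.5705 0.208  0.0309] ztop [0.0323 0.0335 0.0344]
side red [322.7 228.5] [ 8  8 47] med [ 0.5636 -0.1279  0.0321] mid [ 0.5641 -0.1311  0.0307] ztop [0.0321 0.0338 0.0343]
side 0.996123046875
```

Call:
{"name": "move_arm", "arguments": {
  "commands": [
    [[-0.01, 0, -0.017, 0, 3, 0, 0], [-0.025, 0, -0.043, 0, 8, 0, 0], [-0.042, 0, -0.072, 0, 14, 0, 0], [-0.06, 0, -0.102, 0, 20, 0, 0], [-0.077, 0, -0.132, 0, 26, 0, 0], [-0.095, 0, -0.162, 0, 32, 0, 0], [-0.113, 0, -0.192, 0, 38, 0, 0], [-0.13, 0, -0.222, 0, 44, 0, 0], [-0.148, 0, -0.252, 0, 50, 0, 0], [-0.166, 0, -0.282, 0, 56, 0, 0], [-0.18, 0, -0.307, 0, 60, 0, 0], [-0.19, 0, -0.325, 0, 63, 0, 0]]
  ],
  "squeeze": 20
}}

```text
clock: 1.1
position: [0.4616, 0.2854, 0.3037]
tcp_rot: [-1.571, -0.075, 0.075]
contact_force: [0.1, 0.6, 0.2]
opening: -0.0001
```

```bash
cat > go.py <<'E'
import sys
from workcell import ctrl
import numpy as np
from scipy.spatial.transform import Rotation as R
s=ctrl.sense();M=R.from_rotvec(s["tcp_rot"]).as_matrix()
print("t",round(s["clock"],2),"pos",s["position"].round(4),"F",s["contact_force"].round(2),"op",s["opening"]);print(M.round(3))
t=np.array([float(a) for a in sys.argv[1:4]])
print("tool shift",(M.T@(t-s["position"])).round(4))
D=np.array([[1,0,0],[0,0,1],[0,-1,0.]]) # columns x=(1,0,0), y=(0,0,-1), z=(0,1,0)
print("turn",np.degrees(R.from_matrix(M.T@D).as_rotvec()).round(2))
E
python3 go.py .568 .152 .25
```

```text
t 1.1 pos [0.4616 0.2854 0.3037] F [0.06 0.61 0.2 ] op -0.00014658374633559957
[[ 0.995  0.    -0.095]
 [ 0.095 -0.001  0.995]
 [ 0.    -1.    -0.001]]
tool shift [ 0.0932  0.054  -0.1429]
turn [0.08 5.47 0.01]
```

Call:
{"name": "move_arm", "arguments": {
  "commands": [
    [[0.02, 0.01, -0.03, 0, 2, 0, 0], [0.04, 0.02, -0.062, 0, 4, 0, 0], [0.06, 0.03, -0.093, 0, 5.5, 0, 0], [0.078, 0.042, -0.12, 0, 5.5, 0, 0], [0.089, 0.052, -0.137, 0, 5.5, 0, 0], [0.093, 0.064, -0.143, 0, 5.5, 0, 0], [0.093, 0.074, -0.143, 0, 5.5, 0, 0], [0.093, 0.074, -0.143, 0, 5.5, 0, 0], [0.093, 0.074, -0.143, 0, 5.5, 0, 0]]
  ]
}}

```text
clock: 1.85
position: [0.5658, 0.1578, 0.2292]
tcp_rot: [-1.57, -0.005, 0.009]
contact_force: [0.2, 0.7, -0.9]
opening: 0.0
```

```bash
python3 go.py .568 .152 .18
python3 - <<'E'
from workcell import ctrl
import cv2,numpy as np
for n in ["wrist","side"]:
    m=ctrl.camera_model(n);p,d=ctrl.capture(n);np.savez(f"{n}2.npz",p=p,d=d,T=m["cam_to_world"])
    if n=="side": p=cv2.resize(p[150:350,180:450],None,fx=2.9,fy=2.9,interpolation=cv2.INTER_CUBIC)
    cv2.imwrite(f"pics/{n}2.png",p[:,:,::-1])
E
```

```text
t 1.85 pos [0.5658 0.1578 0.2292] F [ 0.19  0.71 -0.95] op 5.458766842428883e-06
[[ 1.    -0.002 -0.009]
 [ 0.009  0.001  1.   ]
 [-0.002 -1.     0.001]]
tool shift [ 0.0023  0.0492 -0.0058]
turn [-0.04  0.51 -0.14]
```

View pics/wrist2.png

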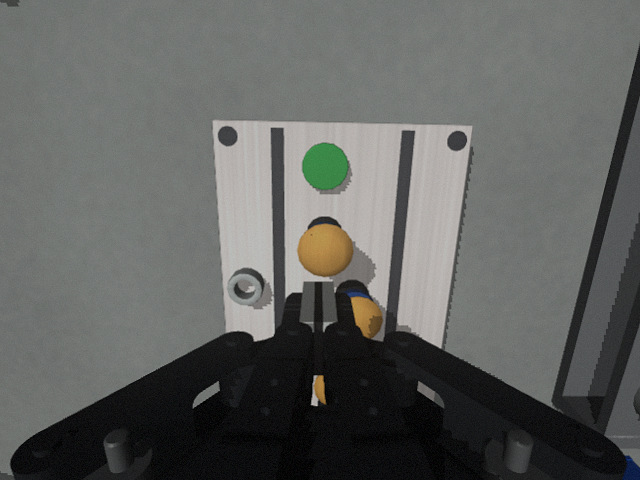

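View pics/side2.png

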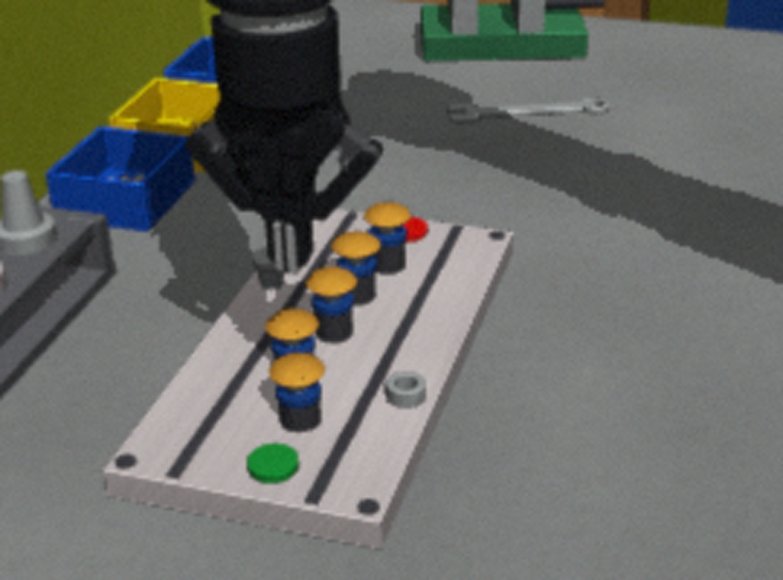

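```bash
python3 go.py .568 .152 .18
python3 - <<'E'
from workcell import ctrl
from h import *
q=np.load("wrist2.npz");p,d=q["p"],q["d"];m=ctrl.camera_model("wrist");m["cam_to_world"]=q["T"]
for k,M in masks(p).items():
    c,l,st,ce=cv2.connectedComponentsWithStats(M,connectivity=4)
    for i in range(1,c):
        if st[i,4]<100: continue
        v,u=np.where((l==i)&(d>0));W=world(m,np.c_[u,v],d[v,u])
        print(k,ce[i].round(1),st[i,2:],"mid",((np.percentile(W,98,axis=0)+np.percentile(W,2,axis=0))/2).round(4),"ztop",np.percentile(W[:,2],[50,90,98]).round(4))
        if k=="cap":
            A=np.c_[2*W,np.ones(len(W))];x=np.linalg.lstsq(A,(W**2).sum(1),rcond=None)[0]
            print("  sphere",x[:3].round(4),"r",np.sqrt(x[3]+x[:3]@x[:3]).round(4))
u,v=np.meshgrid(range(302,338,6),range(276,326,6));u=u.ravel();v=v.ravel()
W=world(m,np.c_[u,v],d[v,u])
for a,b,w in zip(u,v,W): 
  if a in(308,326): print(a,b,w.round(4))
E
```

```text
t 1.95 pos [0.5665 0.1578 0.2304] F [0.04 0.06 0.37] op -6.980942023015965e-05
[[ 1.     0.    -0.009]
 [ 0.009  0.001  1.   ]
 [ 0.    -1.     0.001]]
tool shift [ 0.0015  0.0504 -0.0058]
turn [-0.06  0.53  0.01]
cap [324.9 249.7] [  55   53 2255] mid [0.5705 0.1522 0.0725] ztop [0.0731 0.0752 0.076 ]
  sphere [0.571  0.1516 0.0427] r 0.0333
cap [366.3 315.8] [ 32  42 924] mid [0.6021 0.0992 0.0708] ztop [0.0713 0.0736 0.0744]
  sphere [0.6167 0.1082 0.1457] r 0.0772
cap [320.  388.5] [ 12  29 241] mid [0.5677 0.0709 0.1181] ztop [0.0759 0.2019 0.2045]
  sphere [0.4426 0.0021 0.2106] r 0.1899
green [324.8 165.9] [  45   46 1628] mid [0.5705 0.2069 0.0325] ztop [0.0325 0.0334 0.034 ]
308 276 [0.5574 0.1125 0.0244]
326 276 [0.5717 0.1318 0.0688]
308 282 [0.5614 0.169  0.1617]
326 282 [0.5693 0.1687 0.1609]
308 288 [0.5616 0.1682 0.1661]
326 288 [0.5691 0.169  0.1676]
308 294 [0.5618 0.1694 0.1741]
326 294 [0.569  0.1686 0.1723]
308 300 [0.5619 0.1688 0.1782]
326 300 [0.5689 0.1689 0.1781]
308 306 [0.562  0.1682 0.1818]
326 306 [0.5688 0.1688 0.1828]
308 312 [0.5622 0.1682 0.1865]
326 312 [0.5687 0.169  0.1877]
308 318 [0.5623 0.1686 0.1914]
326 318 [0.5686 0.169  0.1919]
308 324 [0.5625 0.1695 0.1967]
326 324 [0.5686 0.1675 0.1934]
```

Call:
{"name": "move_arm", "arguments": {
  "commands": [
    [[0.0035, 0.02, -0.006, 0, 0.5, 0, 0], [0.0035, 0.045, -0.006, 0, 0.5, 0, 0], [0.0035, 0.065, -0.006, 0, 0.5, 0, 0], [0.0035, 0.073, -0.006, 0, 0.5, 0, 0], [0.0035, 0.073, -0.006, 0, 0.5, 0, 0], [0.0035, 0.073, -0.006, 0, 0.5, 0, 0]]
  ]
}}

```text
clock: 2.45
position: [0.5708, 0.1507, 0.1577]
tcp_rot: [-1.57, 0.001, -0.001]
contact_force: [-0.8, -0.1, 0.3]
opening: 0.0002
```

```bash
python3 go.py .570 .152 .143;python3 - <<'E'
from workcell import ctrl
import cv2
p,d=ctrl.capture("side")
p=cv2.resize(p[150:350,180:450],None,fx=2.9,fy=2.9,interpolation=cv2.INTER_CUBIC)
cv2.imwrite(f"pics/side3.png",p[:,:,::-1])
print(ctrl.sense()["position"],ctrl.sense()["contact_force"])
E
```

```text
t 2.45 pos [0.5708 0.1507 0.1577] F [-0.78 -0.13  0.28] op 0.00016022727487626594
[[ 1.     0.001  0.001]
 [-0.001  0.     1.   ]
 [ 0.001 -1.     0.   ]]
tool shift [-0.0008  0.0147  0.0013]
turn [-0.02 -0.07  0.03]
[0.57118813 0.15051087 0.15822799] [-0.14404949  0.40286009 -0.56302377]
```

View pics/side3.png

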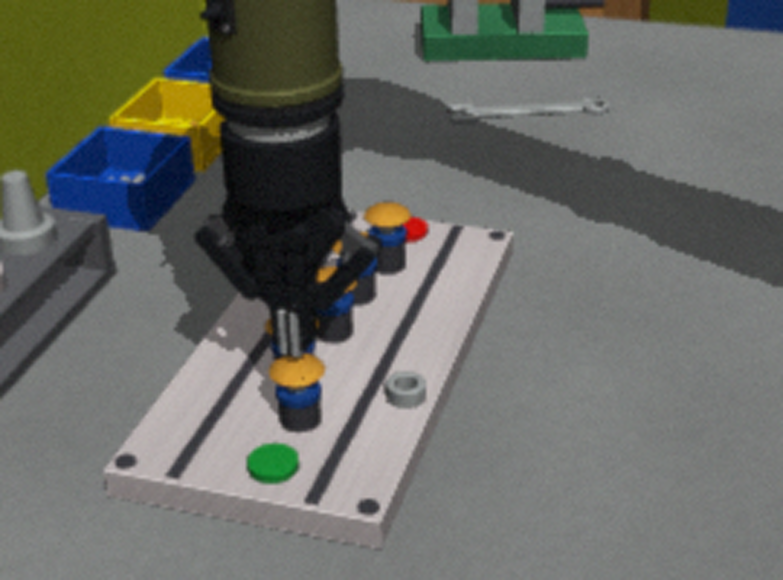

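Call:
{"name": "move_arm", "arguments": {
  "commands": [
    [[0, 0.007, 0.001, 0, 0, 0, 0], [0, 0.01, 0.001, 0, 0, 0, 0], [0, 0.012, 0.001, 0, 0, 0, 0], [0, 0.013, 0.001, 0, 0, 0, 0], [0, 0.014, 0.001, 0, 0, 0, 0], [0, 0.014, 0.001, 0, 0, 0, 0], [0, 0.014, 0.001, 0, 0, 0, 0]]
  ]
}}

```text
clock: 3.08
position: [0.571, 0.1512, 0.1432]
tcp_rot: [-1.57, 0.001, -0.002]
contact_force: [0.7, 1.3, 2.0]
opening: -0.0002
```

```bash
cat > look.py <<'E'
import sys
from workcell import ctrl
import cv2
a=ctrl.sense();p,d=ctrl.capture("side");b=ctrl.sense()
for s in(a,b):print(round(s["clock"],2),s["position"].round(4),s["contact_force"].round(2))
p=cv2.resize(p[190:330,210:390],None,fx=4,fy=4,interpolation=cv2.INTER_CUBIC)
cv2.imwrite(f"pics/{sys.argv[1]}.png",p[:,:,::-1])
E
python3 look.py p0
```

```text
3.08 [0.571  0.1512 0.1432] [0.66 1.27 1.98]
3.13 [0.571  0.1512 0.1432] [1.17 1.59 2.77]
```

View pics/p0.png

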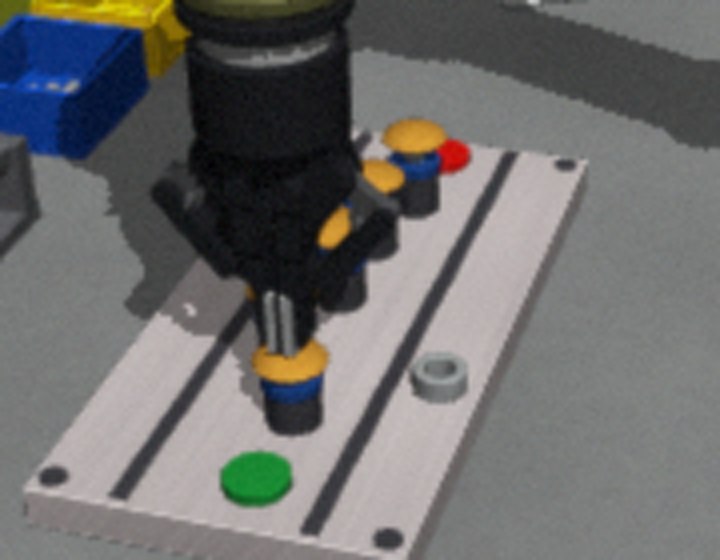

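```bash
cat > shift.py <<'E'
import sys
from workcell import ctrl
from h import *
q=np.load("side.npz");m=ctrl.camera_model("side")
p,d=ctrl.capture("side");s=ctrl.sense();print(round(s["clock"],2),s["position"].round(4),s["contact_force"].round(2))
P=[(.570,.152,.077),(.592,.096,.0755),(.579,.040,.082),(.578,-.017,.082),(.568,-.070,.083)]
# lower rim edge shift of each cap column-wise
T=m["cam_to_world"];f=240/np.tan(np.radians(m["vfov"]/2))
for i,c in enumerate(P):
    a=T[:3,:3].T@(np.array(c)-T[:3,3]);u=int(round(m["cx"]+f*a[0]/a[2]));v=int(round(m["cy"]+f*a[1]/a[2]))
    r=[]
    for img in(q["p"],p):
        M=masks(img)["cap"][v-4:v+11,u-12:u+13]>0
        r.append((M.sum(),np.array([np.where(M[:,k])[0].max() if M[:,k].any() else np.nan for k in range(25)])))
    dv=r[1][1]-r[0][1]
    print(i,(u,v),"px/mm",round(f/a[2]*.854/1000,2),"areas",r[0][0],r[1][0],"bottom edge shift",round(float(np.nanmean(dv[6:19])),2))
E
python3 shift.py
```

```text
3.18 [0.5709 0.1511 0.1432] [1.06 1.47 3.38]
0 (282, 274) px/mm 0.42 areas 171 132 bottom edge shift 1.85
1 (282, 259) px/mm 0.4 areas 151 3 bottom edge shift nan
2 (296, 244) px/mm 0.38 areas 139 62 bottom edge shift -0.88
3 (304, 232) px/mm 0.37 areas 126 76 bottom edge shift -1.27
4 (314, 221) px/mm 0.35 areas 115 119 bottom edge shift 0.31shift.py:16: RuntimeWarning: Mean of empty slice
  print(i,(u,v),"px/mm",round(f/a[2]*.854/1000,2),"areas",r[0][0],r[1][0],"bottom edge shift",round(float(np.nanmean(dv[6:19])),2))
```

Call:
{"name": "move_arm", "arguments": {
  "commands": [
    [[0, 0.001, 0, 0, 0, 0, 0], [0, 0.001, 0, 0, 0, 0, 0], [0, -0.01, 0, 0, 0, 0, 0], [0, -0.023, 0, 0, 0, 0, 0], [0, -0.025, 0, 0, 0, 0, 0], [0.01, -0.025, -0.024, 0, 0, 0, 0], [0.023, -0.025, -0.054, 0, 0, 0, 0], [0.023, -0.025, -0.054, 0, 0, 0, 0], [0.023, -0.018, -0.054, 0, 0, 0, 0], [0.023, -0.012, -0.054, 0, 0, 0, 0], [0.023, -0.012, -0.054, 0, 0, 0, 0], [0.023, -0.012, -0.054, 0, 0, 0, 0]]
  ]
}}

```text
clock: 4.18
position: [0.5926, 0.098, 0.1539]
tcp_rot: [-1.571, 0.002, 0.001]
contact_force: [-0.2, -0.1, -0.1]
opening: 0.0001
```

```bash
python3 go.py .594 .097 .1415; python3 shift.py 2>/dev/null; python3 look.py h1
```

```text
t 4.18 pos [0.5926 0.098  0.1539] F [-0.19 -0.09 -0.15] op 0.00010004048332136019
[[ 1.    -0.002  0.001]
 [-0.001  0.     1.   ]
 [-0.002 -1.     0.   ]]
tool shift [ 0.0014  0.0124 -0.001 ]
turn [-0.01 -0.03 -0.13]
4.23 [0.5929 0.0979 0.1543] [0.13 0.46 0.77]
0 (282, 274) px/mm 0.42 areas 171 178 bottom edge shift 0.31
1 (282, 259) px/mm 0.4 areas 151 139 bottom edge shift 0.15
2 (296, 244) px/mm 0.38 areas 139 124 bottom edge shift -0.08
3 (304, 232) px/mm 0.37 areas 126 99 bottom edge shift 0.15
4 (314, 221) px/mm 0.35 areas 115 114 bottom edge shift 0.38
4.23 [0.5929 0.0979 0.1543] [0.13 0.46 0.77]
4.28 [0.5932 0.0978 0.1547] [0.44 0.15 0.37]
```

View pics/h1.png

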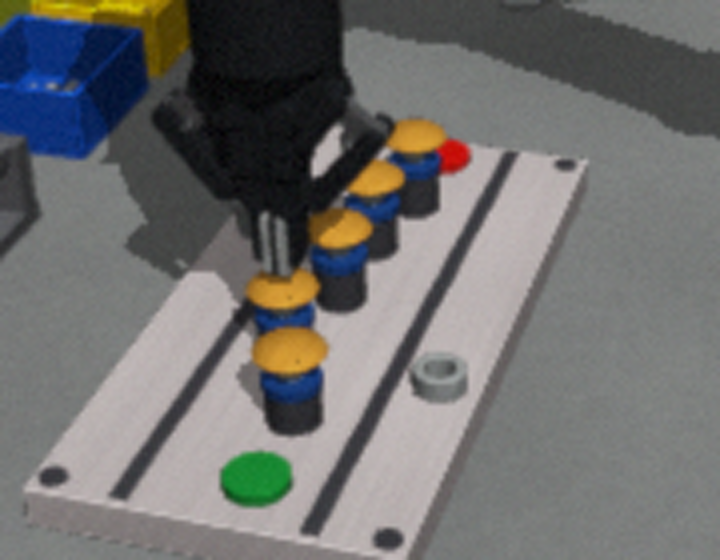

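Cap 0 is back up and the tip stands just above cap 1, at about (275,270). I'll press it now.

Call:
{"name": "move_arm", "arguments": {
  "commands": [
    [[0, 0.006, 0, 0, 0, 0, 0], [0, 0.009, 0, 0, 0, 0, 0], [0, 0.011, 0, 0, 0, 0, 0], [0, 0.013, 0, 0, 0, 0, 0], [0, 0.0135, 0, 0, 0, 0, 0], [0, 0.0135, 0, 0, 0, 0, 0], [0, 0.0135, 0, 0, 0, 0, 0]]
  ]
}}

```text
clock: 4.87
position: [0.5936, 0.0971, 0.1416]
tcp_rot: [-1.57, 0.002, -0.002]
contact_force: [-0.2, 1.5, 2.7]
opening: -0.0
```

```bash
python3 shift.py 2>/dev/null; python3 look.py p1
```

```text
4.92 [0.5936 0.0971 0.1416] [-1.21  1.75  3.17]
0 (282, 274) px/mm 0.42 areas 171 176 bottom edge shift 0.31
1 (282, 259) px/mm 0.4 areas 151 113 bottom edge shift 2.0
2 (296, 244) px/mm 0.38 areas 139 92 bottom edge shift -0.15
3 (304, 232) px/mm 0.37 areas 126 61 bottom edge shift 0.18
4 (314, 221) px/mm 0.35 areas 115 105 bottom edge shift 0.23
4.92 [0.5936 0.0971 0.1416] [-1.21  1.75  3.17]
4.97 [0.5936 0.0971 0.1416] [-0.85  2.83  2.27]
```

View pics/p1.png

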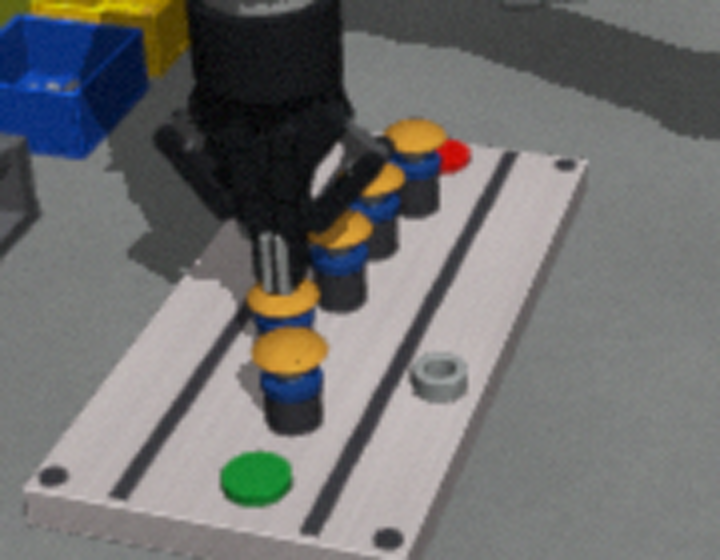

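Cap 1 went down about 5 mm (2.7 N). Next is cap 2.

Call:
{"name": "move_arm", "arguments": {
  "commands": [
    [[0, -0.01, 0, 0, 0, 0, 0], [0, -0.022, 0, 0, 0, 0, 0], [0, -0.028, 0, 0, 0, 0, 0], [0, -0.028, 0, 0, 0, 0, 0], [-0.006, -0.028, -0.026, 0, 0, 0, 0], [-0.0135, -0.028, -0.057, 0, 0, 0, 0], [-0.0135, -0.028, -0.057, 0, 0, 0, 0], [-0.0135, -0.022, -0.057, 0, 0, 0, 0], [-0.0135, -0.017, -0.057, 0, 0, 0, 0], [-0.0135, -0.017, -0.057, 0, 0, 0, 0], [-0.0135, -0.017, -0.057, 0, 0, 0, 0]]
  ]
}}

```text
clock: 5.88
position: [0.5797, 0.041, 0.1575]
tcp_rot: [-1.57, 0.002, 0.001]
contact_force: [0.6, 0.7, -0.6]
opening: -0.0003
```

```bash
python3 go.py .580 .040 .1465; python3 shift.py 2>/dev/null; python3 look.py h2
```

```text
t 5.88 pos [0.5797 0.041  0.1575] F [ 0.58  0.69 -0.61] op -0.0003295285653499435
[[ 1.    -0.001  0.001]
 [-0.001  0.     1.   ]
 [-0.001 -1.     0.   ]]
tool shift [ 0.0004  0.011  -0.001 ]
turn [-0.02 -0.04 -0.08]
5.93 [0.5798 0.0409 0.1579] [-0.13  0.09  0.32]
0 (282, 274) px/mm 0.42 areas 171 176 bottom edge shift 0.31
1 (282, 259) px/mm 0.4 areas 151 153 bottom edge shift 0.08
2 (296, 244) px/mm 0.38 areas 139 119 bottom edge shift -0.08
3 (304, 232) px/mm 0.37 areas 126 76 bottom edge shift 0.2
4 (314, 221) px/mm 0.35 areas 115 94 bottom edge shift 0.23
5.93 [0.5798 0.0409 0.1579] [-0.13  0.09  0.32]
5.98 [0.58   0.0407 0.1581] [-0.03  0.39  0.73]
```

View pics/h2.png

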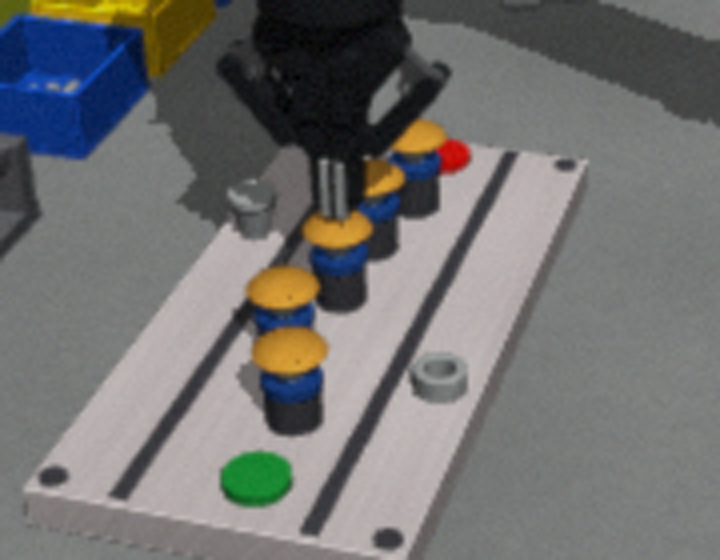

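Caps 0 and 1 are up and the tip is just above cap 2, at about (335,215). Pressing cap 2.

Call:
{"name": "move_arm", "arguments": {
  "commands": [
    [[0, 0.005, 0, 0, 0, 0, 0], [0, 0.008, 0, 0, 0, 0, 0], [0, 0.01, 0, 0, 0, 0, 0], [0, 0.012, 0, 0, 0, 0, 0], [0, 0.012, 0, 0, 0, 0, 0], [0, 0.012, 0, 0, 0, 0, 0], [0, 0.012, 0, 0, 0, 0, 0]]
  ]
}}

```text
clock: 6.57
position: [0.5802, 0.0402, 0.1467]
tcp_rot: [-1.57, 0.001, -0.002]
contact_force: [1.5, 2.1, 3.1]
opening: 0.0
```

```bash
python3 shift.py 2>/dev/null; python3 look.py p2
```

```text
6.62 [0.5802 0.0401 0.1467] [-0.15  2.12  2.98]
0 (282, 274) px/mm 0.42 areas 171 175 bottom edge shift 0.31
1 (282, 259) px/mm 0.4 areas 151 154 bottom edge shift 0.08
2 (296, 244) px/mm 0.38 areas 139 108 bottom edge shift 2.15
3 (304, 232) px/mm 0.37 areas 126 54 bottom edge shift 0.0
4 (314, 221) px/mm 0.35 areas 115 54 bottom edge shift 0.3
6.62 [0.5802 0.0401 0.1467] [-0.15  2.12  2.98]
6.67 [0.5801 0.0401 0.1467] [1.29 0.98 3.15]
```

View pics/p2.png

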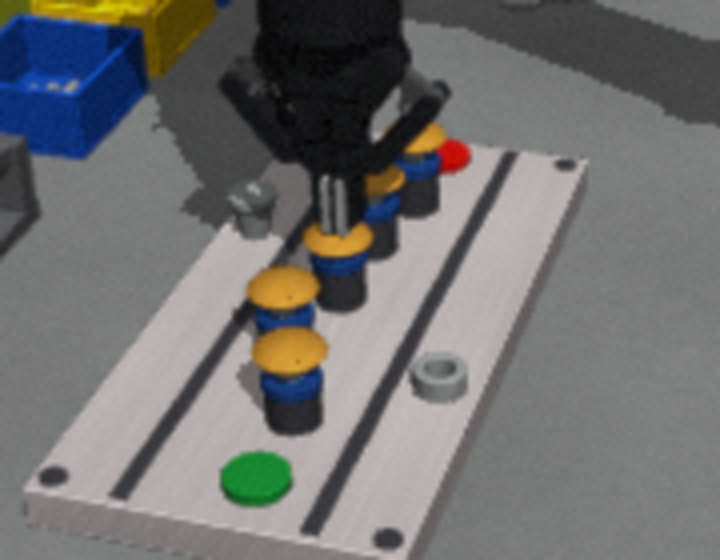

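Cap 2 went down about 6 mm (3.1 N). Next is cap 3.

Call:
{"name": "move_arm", "arguments": {
  "commands": [
    [[0, -0.01, 0, 0, 0, 0, 0], [0, -0.02, 0, 0, 0, 0, 0], [0, -0.026, 0, 0, 0, 0, 0], [0, -0.026, 0, 0, 0, 0, 0], [-0.001, -0.026, -0.026, 0, 0, 0, 0], [-0.001, -0.026, -0.056, 0, 0, 0, 0], [-0.001, -0.026, -0.056, 0, 0, 0, 0], [-0.001, -0.018, -0.056, 0, 0, 0, 0], [-0.001, -0.013, -0.056, 0, 0, 0, 0], [-0.001, -0.013, -0.056, 0, 0, 0, 0], [-0.001, -0.013, -0.056, 0, 0, 0, 0]]
  ]
}}

```text
clock: 7.58
position: [0.5784, -0.0149, 0.1586]
tcp_rot: [-1.57, 0.002, 0.001]
contact_force: [-0.2, 0.0, 0.1]
opening: 0.0001
```

```bash
python3 go.py .579 -.016 .1475; python3 shift.py 2>/dev/null; python3 look.py h3
```

```text
t 7.58 pos [ 0.5784 -0.0149  0.1586] F [-0.22  0.01  0.06] op 5.199609148257484e-05
[[ 1.    -0.002  0.001]
 [-0.001  0.001  1.   ]
 [-0.002 -1.     0.001]]
tool shift [ 0.0007  0.0111 -0.0011]
turn [-0.03 -0.03 -0.1 ]
7.63 [ 0.5786 -0.015   0.159 ] [ 0.61  0.57 -0.38]
0 (282, 274) px/mm 0.42 areas 171 176 bottom edge shift 0.31
1 (282, 259) px/mm 0.4 areas 151 154 bottom edge shift 0.15
2 (296, 244) px/mm 0.38 areas 139 138 bottom edge shift -0.08
3 (304, 232) px/mm 0.37 areas 126 115 bottom edge shift 0.15
4 (314, 221) px/mm 0.35 areas 115 91 bottom edge shift 0.15
7.63 [ 0.5786 -0.015   0.159 ] [ 0.61  0.57 -0.38]
7.68 [ 0.5788 -0.0152  0.1592] [ 0.27 -0.63  0.08]
```

View pics/h3.png

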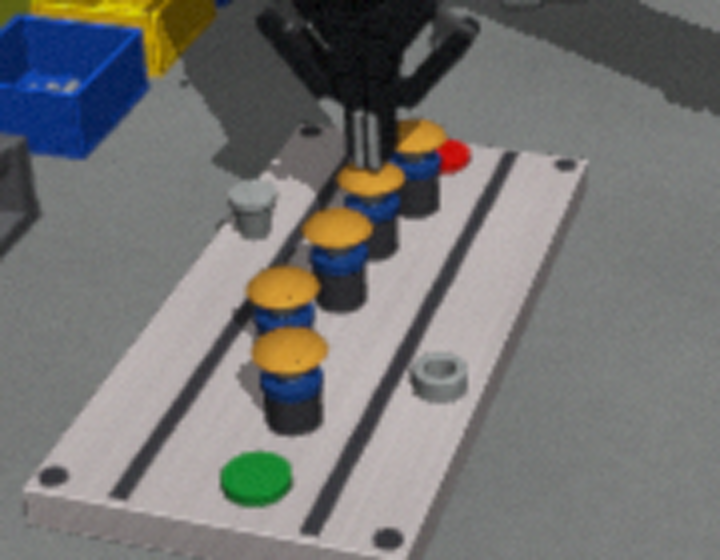

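Caps 0 to 2 are up and the tip is just above cap 3, at about (367,167). Pressing cap 3.

Call:
{"name": "move_arm", "arguments": {
  "commands": [
    [[0, 0.005, 0, 0, 0, 0, 0], [0, 0.008, 0, 0, 0, 0, 0], [0, 0.01, 0, 0, 0, 0, 0], [0, 0.012, 0, 0, 0, 0, 0], [0, 0.012, 0, 0, 0, 0, 0], [0, 0.012, 0, 0, 0, 0, 0], [0, 0.012, 0, 0, 0, 0, 0]]
  ]
}}

```text
clock: 8.27
position: [0.579, -0.0158, 0.1477]
tcp_rot: [-1.57, 0.001, -0.002]
contact_force: [0.9, 1.3, 2.8]
opening: -0.0001
```

```bash
python3 shift.py 2>/dev/null; python3 look.py p3
```

```text
8.32 [ 0.579  -0.0159  0.1477] [1.38 1.84 2.5 ]
0 (282, 274) px/mm 0.42 areas 171 176 bottom edge shift 0.31
1 (282, 259) px/mm 0.4 areas 151 155 bottom edge shift 0.23
2 (296, 244) px/mm 0.38 areas 139 147 bottom edge shift -0.08
3 (304, 232) px/mm 0.37 areas 126 101 bottom edge shift 2.23
4 (314, 221) px/mm 0.35 areas 115 82 bottom edge shift 0.17
8.32 [ 0.579  -0.0159  0.1477] [1.38 1.84 2.5 ]
8.37 [ 0.579  -0.0159  0.1477] [0.63 2.34 2.51]
```

View pics/p3.png

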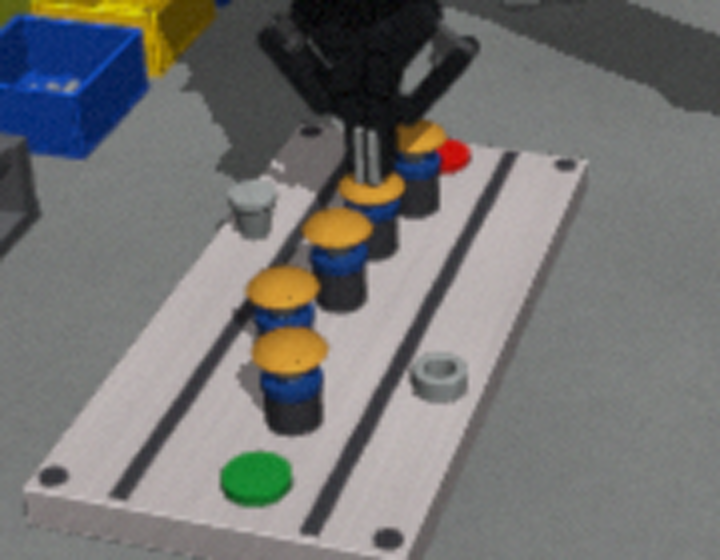

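Cap 3 went down about 5.5 mm. Last is cap 4.

Call:
{"name": "move_arm", "arguments": {
  "commands": [
    [[0, -0.01, 0, 0, 0, 0, 0], [0, -0.02, 0, 0, 0, 0, 0], [0, -0.026, 0, 0, 0, 0, 0], [0, -0.026, 0, 0, 0, 0, 0], [-0.004, -0.026, -0.026, 0, 0, 0, 0], [-0.0095, -0.026, -0.054, 0, 0, 0, 0], [-0.0095, -0.026, -0.054, 0, 0, 0, 0], [-0.0095, -0.018, -0.054, 0, 0, 0, 0], [-0.0095, -0.013, -0.054, 0, 0, 0, 0], [-0.0095, -0.013, -0.054, 0, 0, 0, 0], [-0.0095, -0.013, -0.054, 0, 0, 0, 0]]
  ]
}}

```text
clock: 9.28
position: [0.5689, -0.069, 0.1596]
tcp_rot: [-1.57, 0.002, 0.001]
contact_force: [-0.3, -0.4, 0.7]
opening: -0.0002
```

```bash
python3 go.py .5695 -.070 .149; python3 shift.py 2>/dev/null; python3 look.py h4
```

```text
t 9.28 pos [ 0.5689 -0.069   0.1596] F [-0.29 -0.45  0.68] op -0.0002495599840630823
[[ 1.    -0.001  0.001]
 [-0.001  0.001  1.   ]
 [-0.001 -1.     0.001]]
tool shift [ 0.0006  0.0106 -0.001 ]
turn [-0.04 -0.04 -0.08]
9.33 [ 0.5691 -0.0691  0.1599] [ 0.62 -0.09 -0.17]
0 (282, 274) px/mm 0.42 areas 171 176 bottom edge shift 0.31
1 (282, 259) px/mm 0.4 areas 151 155 bottom edge shift 0.15
2 (296, 244) px/mm 0.38 areas 139 137 bottom edge shift -0.08
3 (304, 232) px/mm 0.37 areas 126 132 bottom edge shift 0.15
4 (314, 221) px/mm 0.35 areas 115 107 bottom edge shift 0.31
9.33 [ 0.5691 -0.0691  0.1599] [ 0.62 -0.09 -0.17]
9.38 [ 0.5693 -0.0693  0.1602] [ 0.73 -0.42  0.23]
```

View pics/h4.png

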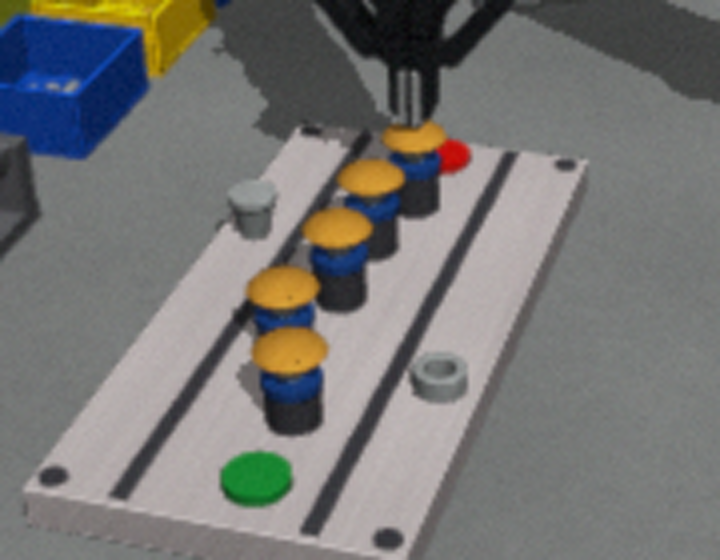

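Caps 0 to 3 are up and the tip is just above cap 4, at about (412,125). Pressing cap 4.

Call:
{"name": "move_arm", "arguments": {
  "commands": [
    [[0, 0.005, 0, 0, 0, 0, 0], [0, 0.008, 0, 0, 0, 0, 0], [0, 0.01, 0, 0, 0, 0, 0], [0, 0.012, 0, 0, 0, 0, 0], [0, 0.012, 0, 0, 0, 0, 0], [0, 0.012, 0, 0, 0, 0, 0], [0, 0.012, 0, 0, 0, 0, 0]]
  ]
}}

```text
clock: 9.97
position: [0.5694, -0.0699, 0.1486]
tcp_rot: [-1.571, 0.001, -0.002]
contact_force: [1.3, 1.4, 3.7]
opening: -0.0001
```

```bash
python3 shift.py 2>/dev/null; python3 look.py p4
```

```text
10.02 [ 0.5694 -0.0699  0.1486] [1.94 2.52 2.85]
0 (282, 274) px/mm 0.42 areas 171 176 bottom edge shift 0.31
1 (282, 259) px/mm 0.4 areas 151 154 bottom edge shift 0.08
2 (296, 244) px/mm 0.38 areas 139 138 bottom edge shift -0.08
3 (304, 232) px/mm 0.37 areas 126 151 bottom edge shift 0.15
4 (314, 221) px/mm 0.35 areas 115 94 bottom edge shift 2.15
10.02 [ 0.5694 -0.0699  0.1486] [1.94 2.52 2.85]
10.07 [ 0.5694 -0.0699  0.1486] [0.78 2.45 2.59]
```

View pics/p4.png

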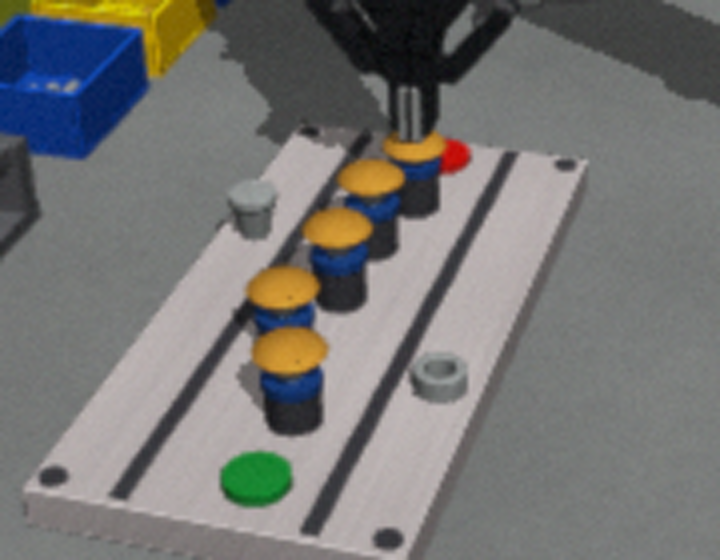

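Cap 4 is down about 6 mm. I'll lift clear, straight up.

Call:
{"name": "move_arm", "arguments": {
  "commands": [
    [[0, -0.01, 0, 0, 0, 0, 0], [0, -0.025, 0, 0, 0, 0, 0], [0, -0.05, 0, 0, 0, 0, 0], [0, -0.08, 0, 0, 0, 0, 0], [0, -0.11, 0, 0, 0, 0, 0], [0, -0.13, 0, 0, 0, 0, 0], [0, -0.14, 0, 0, 0, 0, 0], [0, -0.14, 0, 0, 0, 0, 0], [0, -0.14, 0, 0, 0, 0, 0], [0, -0.14, 0, 0, 0, 0, 0]]
  ]
}}

```text
clock: 10.9
position: [0.5683, -0.0701, 0.2868]
tcp_rot: [-1.571, 0.004, 0.0]
contact_force: [0.5, 0.2, -0.8]
opening: -0.0001
```

```bash
python3 shift.py 2>/dev/null
python3 - <<'E'
from workcell import ctrl
from h import *
p0=np.load("side.npz")["p"]
p,d=ctrl.capture("side")
for n,a in(("before",p0),("now",p)):
    for k in("green","red"):
        M=masks(a)[k][215:330,250:345];v,u=np.where(M);print(n,k,u.mean().round(1)+250,v.mean().round(1)+215,len(u))
cv2.imwrite("pics/end.png",p[:,:,::-1])
E
```

```text
10.95 [ 0.5683 -0.0701  0.2866] [-0.15  0.46  0.07]
0 (282, 274) px/mm 0.42 areas 171 177 bottom edge shift 0.31
1 (282, 259) px/mm 0.4 areas 151 155 bottom edge shift 0.15
2 (296, 244) px/mm 0.38 areas 139 139 bottom edge shift -0.08
3 (304, 232) px/mm 0.37 areas 126 130 bottom edge shift 0.08
4 (314, 221) px/mm 0.35 areas 115 117 bottom edge shift 0.15
before green 273.8 309.1 180
before red 322.7 228.5 47
now green 273.7 309.1 182
now red 322.8 228.5 49
```

View pics/end.png

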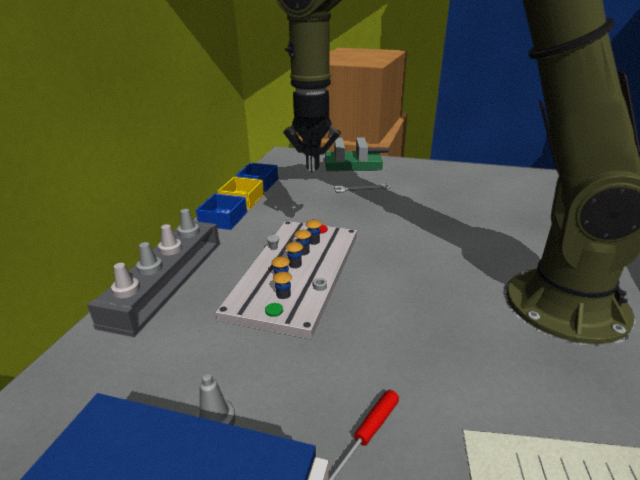

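The picture shows all five caps up, everything where it lay, and the arm clear. Handing in.

```bash
python3 -c "
from workcell import ctrl
print(ctrl.sign_off())"
```

```text
the job is handed in; nothing more can be done
None
```

I pressed all five caps in order from the green disc (support 0) to the red disc (support 4), one at a time, with the gripper shut. The job was handed in at about 11 s, and the hand-in reports no verdict.

- **Press depth:** each cap went down an estimated 4.5 to 6 mm. The vertical force was about 2 to 3.7 N, and the caps' edges moved 1.85 to 2.2 px in the side view. For cap 0 the two measures differed slightly, about 4.4 mm by picture and 5 to 5.5 mm by force. I pressed it another 1 mm afterwards without measuring again.
- **Springing back:** the last side picture shows every cap within about 0.3 px (under 1 mm) of its rest position.
- **Loose things:** the discs are within 0.1 px of where they started. The ring, collet, tool holder, wrench and screwdriver look unmoved in the same picture, judged by eye only.
- **Arm:** it finished well above the row, touching nothing, with about 0 N on the tool.

No check failed.

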